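# Tip the limes out of the lidded steel box at the tea stall

### The job

Swing the lid of the steel lime box fully back until it snaps past its catch and stays there by itself, and only then pick up the box and tip all three limes over its sloping spout end into the steel bowl. Set the empty box back upright on its wooden stand between the two stops, lid still fully back, and leave the other things where they stand.

Things in the scene. Friction and masses are not known exactly. Their poses are not given: they have to be found in the camera images.
- box_mid (a point): The lime box: steel, 150 mm long (its x), 58 wide (its y), 52 tall, walls 3 mm, hinged lid on top; 0.52 kg, lid 0.1 kg, limes extra. Point: its middle, 26 mm above its underside. x runs from the spout end (-x) to the hinge end (+x), z up. Grip it here across the 58 mm, on the outsides of the two long walls. It stands loose on the stand and may shift a few mm.
- box_lip (a point): Middle of the spout lip: 75 mm from box_mid towards the box's -x, 24 mm above its underside; the box's axes. Over the last 45 mm before the lip the floor ramps up at 28 degrees to it (flat elsewhere). The limes roll out over the lip once the open box is tipped spout end down by more than about 30 degrees (40 to 50 is sure).
- lid_knob (a point): Centre of the black ball knob on the lid, 28 mm across, on a 12 mm neck, 26 mm above the lid's underside; with the lid shut, 78 mm above the box's underside and 130 mm from the hinge line towards the spout end. Axes turn with the lid. Steel lid plate: 152 mm long, 62 wide, 4 thick, with a down-turned edge at the spout end reaching 16 mm below the rim.
- lid_hinge (a point): Middle of the lid's hinge line, at the rim of the hinge end: 75 mm from box_mid towards the box's +x and 52 mm above the box's underside. The line runs along the box's y. Axes turn with the lid.
- lid (a joint): Lid angle in rad: 0 shut, growing as its spout-end edge swings up and back over the hinge end, 2.1 fully back at its stop. A sprung catch behind the hinge (reaching 41 mm behind the box) resists from about 1.4 to 1.75 rad by up to 0.15 N m: short of 1.75 the lid falls shut when let go, past it the lid snaps to 2.1 and is held there by as much, also while the box is tipped.
- stand: Fixed wooden stand 190 mm (x) by 76 mm (y). Origin: middle of its underside, on the table. Its top is 12 mm up; at each x end a stop 10 mm thick rises 12 mm above that, inner faces 85 mm from the middle (10 mm play at each end of the box). The box starts on it, axes within 2 degrees of the stand's, spout end towards the robot.
- bowl_rim (a point): Centre of the mouth of the plain steel bowl, 200 mm across at the rim, 70 mm above the table; loose, about 0.45 kg, wall 4 mm.
- lime1_center (a point): Centre of a lime, a hard green ball 34 mm across, 22 g; the three limes start inside the box, on its floor, out of sight under the shut lid.
- lime2_center (a point): Centre of a lime, a hard green ball 34 mm across, 22 g; the three limes start inside the box, on its floor, out of sight under the shut lid.
- lime3_center (a point): Centre of a lime, a hard green ball 34 mm across, 22 g; the three limes start inside the box, on its floor, out of sight under the shut lid.
- tumbler: plain steel tumbler, 60 mm across, 75 mm tall, open, stands between the stand and the bowl; leave alone. Origin: centre of its underside.
- spoon: steel spoon 150 mm long lying flat at the right; leave alone. Origin: middle of its length.
- coffee_jar: amber jar with black cap, 68 mm across, 115 mm tall, beyond the stand and bowl; leave alone. Origin: centre of its underside.
- cups_tall: tall stack of white paper cups, 65 mm across, 171 mm tall, beyond the stand and bowl; leave alone. Origin: centre of its underside.
- cups_low: lower stack of white paper cups, 65 mm across, 115 mm tall, beyond the stand and bowl; leave alone. Origin: centre of its underside.
- milk_mug: aluminium mug, 80 mm across, 90 mm tall, at the left; leave alone. Origin: centre of its underside.
- syrup: green bottle with black cap, 60 mm across, 170 mm tall, at the right; leave alone. Origin: centre of its underside.

How it is judged:
By the outcome, as a careful person would: the job done as asked, in the order asked, and still so for the second after the job is handed in, with the robot touching nothing.
It also fails if it takes over 72 s, if anything falls off the work surface, if the arm or the gripper's body presses on something with over 40 N, if the wrist force passes 120 N, or if a joint passes its speed limit or range.

### The arm

A 6-joint arm with a two-finger parallel gripper is mounted at the origin on the work surface. World frame = base frame: x ahead of the robot, y to its left, z up, the work surface at z = 0. Lengths are in m, angles in rad, forces in N, time in s.
With the tool pointing down it reaches from about 0.275 to 0.825 m from the base axis. Payload 4.9 kg.
Tool frame: the origin (TCP) lies midway between the tips of the shut fingers; the grasp point (between the pads) lies 19 mm behind it (grip_point_offset is the distance from the TCP to the grasp point, in m); z points along the fingers, y is the line along which they close (so a half turn about z gives the same grasp; the last joint's range is limited). The gripper opens to 85 mm and grips with 20 to 120 N. Pads are 22 mm wide; open, the fingers measure 114 mm over their backs; the gripper's body (76 mm by 85 mm) begins 54 mm behind the grasp point. The pads swing forward as they close: fully open they stand 13 mm farther back than shut.
Start: joints at [-1.336, 0.326, -0.193, 1.052, 0, 1.437], TCP at [0.198, -0.513, 0.231] pointing down, gripper open.
Joint ranges: [-2.65, 2.65], [-0.97, 1.79], [-1.3, 1.35], [-1.93, 2.1], [-1.47, 1.37], [-3.14, 3.14]. Speed limits (rad/s): [2.57, 2.57, 3.14, 3.14, 3.14, 3.14].

### API

Orientations are given as a rotation vector (axis times angle).
In Python, from cell import * gives the robot as it stands. Calls block until the motion is done:
- movep(position, orientation): joint-space move of the TCP to a pose.
- move_l(position, velocity=0.15, rot=None, until_force=None): straight line of the TCP; rot=None keeps the orientation; velocity is the mean speed in m/s. With until_force (N) it stops when the force on the tool has changed by that much, and returns True; else False.
- set_joints(angles): joint-space move.
- let_go() and grab(newtons=None): open the fingers fully, or close them until they stop; newtons is the grip in N (None keeps the last).
- sleep(seconds).
- ik(position, orientation): joint angles nearest the present ones, or None.
- get_state(): the state.
- grab_frame(name): name is "side" or "top"; returns a dict with "img" (420x560x3 uint8, red, green, blue), "fx", "fy", "cx", "cy" (pixels), "k1" (the pictures are not rectified: a ray, as slopes to the right and down, at radius r is drawn at 1 + k1 r^2 times it, then the intrinsics apply), "cam_to_world" (4x4, takes a point from camera to world coordinates). Camera axes: x right, y down, z forward; pixel columns grow to the right and rows downward; lengths in m; the calibration is good to about 2 mm. A picture is of the moment at which its call begins. There is no depth.
A pose or a line that the arm cannot do raises MotionError and nothing moves.
- sign_off(): hands the job in; it is judged then, once.
Trained networks look in the newest picture that a camera, given by its name, has taken for a name from the list of things; names that differ only in an ending like _2 or _b are one class to them, and where a whole thing is asked for, a point or a joint stands for the part that bears it (a point fixed in the world has none). Each returns a list of dicts, best first, with "score" (0 to 1); they miss things now and then, are a little off and sometimes report something else, mostly with a low value. They report only what shows in the picture. A call takes as long as a camera call.
- spot_in(camera, name): "centre" ([column, row] in pixels, amid what is visible of it).
- silhouettes(camera, name): "mask" (420x560 bool, what is visible of it) and "centre" ([column, row] in pixels, amid what is visible of it).
- tip_of(camera, name): "centre" ([column, row] in pixels: a listed point, or the origin of a listed thing).
The state is a dict: "clock": time; "q": joint angles; "joint_velocities": joint speeds; "tau": joint torques, N m; "position": TCP position; "eef_rot": TCP orientation; "contact_force": force on the tool from outside, world axes, zero at the start; "wrist_torque": the same for the moment, N m; "finger_gap": opening from 0.0 (shut) to 1.0 (fully open); "grasp_force": force on a finger pad.
Only numpy, scipy, OpenCV 4.12 (cv2) and the standard library are available. Lean on these libraries where they do the work, as an engineer would, in place of code of your own. Each camera call takes 0.05 s, during which the arm holds its last target. There are 200 camera calls.

## Working session

There is one attempt and no reset: what is moved stays moved. The work goes in short steps, each a Python script; the robot and the scene stay as the last script left them, time stands still between calls to the robot, and variables do not carry over. Pictures are saved under pics/ and viewed, at most 10 in all, crops included, and the job is handed in when it is done.

```bash
ls; mkdir -p pics
cat > h.py <<'E'
from cell import *
import numpy as np, cv2
from scipy.spatial.transform import Rotation as R
def ray(f,px):
    d=np.array([(px[0]-f["cx"])/f["fx"],(px[1]-f["cy"])/f["fy"]]); u=d.copy()
    for _ in range(20): u=d/(1+f["k1"]*(u@u))
    T=np.array(f["cam_to_world"]); return T[:3,3],T[:3,:3]@np.r_[u,1]
def atz(f,px,z):
    o,d=ray(f,px); return o+d*(z-o[2])/d[2]
def proj(f,p):
    T=np.array(f["cam_to_world"]); c=T[:3,:3].T@(np.array(p)-T[:3,3]); u=c[:2]/c[2]
    u=u*(1+f["k1"]*(u@u)); return np.array([u[0]*f["fx"]+f["cx"],u[1]*f["fy"]+f["cy"]])
def tri(f1,p1,f2,p2):
    o1,d1=ray(f1,p1);o2,d2=ray(f2,p2);d1/=np.linalg.norm(d1);d2/=np.linalg.norm(d2)
    s=np.linalg.lstsq(np.c_[d1,-d2],o2-o1,rcond=None)[0]
    a=o1+s[0]*d1;b=o2+s[1]*d2; return (a+b)/2,np.linalg.norm(a-b)
def save(f,n): cv2.imwrite("pics/"+n+".png",f["img"][:,:,::-1])
E
python3 - <<'E'
from h import *
F={c:grab_frame(c) for c in("side","top")}
for c in F: save(F[c],c+"0"); print(c,np.round(F[c]["cam_to_world"],3).tolist(),F[c]["fx"],F[c]["k1"])
Z=dict(lid_knob=.09,lid_hinge=.064,box_mid=.038,box_lip=.036,stand=0,bowl_rim=.07,tumbler=0,coffee_jar=0,cups_tall=0,cups_low=0,milk_mug=0,syrup=0,spoon=0)
for n,z in Z.items():
    P={}
    for c in F:
        r=tip_of(c,n)
        if r: P[c]=r[0]["centre"]; print(n,c,np.round(r[0]["centre"],1),round(r[0]["score"],2),np.round(atz(F[c],r[0]["centre"],z),3))
    if len(P)==2: print("   tri",np.round(tri(F["side"],P["side"],F["top"],P["top"]),4) if 0 else [np.round(x,4) for x in tri(F["side"],P["side"],F["top"],P["top"])])
E
```

```text
pics
side [[-0.785, -0.454, 0.421, 0.123], [-0.619, 0.586, -0.522, 0.607], [-0.009, -0.671, -0.742, 0.941], [0.0, 0.0, 0.0, 1.0]] 454.55947954831464 -0.14807672452589213
top [[-0.009, -0.997, 0.079, 0.504], [-1.0, 0.01, 0.015, 0.004], [-0.016, -0.079, -0.997, 1.15], [0.0, 0.0, 0.0, 1.0]] 430.97706443766845 -0.037378279622988606
lid_knob side [296.9 291.6] 0.63 [0.43  0.162 0.09 ]
lid_knob top [215.7 272.6] 0.79 [0.437 0.18  0.09 ]
   tri [array([0.4313, 0.1737, 0.1043]), np.float64(0.0158)]
lid_hinge side [244.2 277.2] 0.62 [0.559 0.192 0.064]
lid_hinge top [211.6 225. ] 0.68 [0.555 0.195 0.064]
   tri [array([0.5554, 0.1946, 0.0697]), np.float64(0.0013)]
box_mid top [219.6 249.6] 0.82 [0.493 0.179 0.038]
box_lip side [394.3 177.2] 0.68 [ 0.456 -0.353  0.036]
box_lip top [225.6 277.5] 0.83 [0.421 0.164 0.036]
   tri [array([0.3816, 0.0834, 0.4221]), np.float64(0.1452)]
stand side [272.3 303.2] 0.87 [0.489 0.177 0.   ]
stand top [220.8 250.8] 0.81 [0.489 0.182 0.   ]
   tri [array([0.488 , 0.1802, 0.005 ]), np.float64(0.0027)]
bowl_rim side [351.  203.9] 0.88 [ 0.485 -0.153  0.07 ]
bo
[... 490 characters left out ...]
0.92 [0.782 0.102 0.   ]
cups_low side [267.9 178.2] 0.67 [ 0.769 -0.152 -0.   ]
cups_low top [146.  191.4] 0.73 [0.651 0.386 0.   ]
   tri [array([0.5389, 0.2102, 0.4313]), np.float64(0.1264)]
milk_mug side [166.  325.5] 0.68 [0.645 0.378 0.   ]
milk_mug top [149.  191.1] 0.74 [0.652 0.377 0.   ]
   tri [array([ 0.6504,  0.3778, -0.0058]), np.float64(0.0048)]
syrup side [338.8 150.3] 0.88 [ 0.671 -0.392  0.   ]
syrup top [433.5 186.5] 0.84 [ 0.656 -0.39   0.   ]
   tri [array([ 0.6592, -0.3828,  0.0124]), np.float64(0.0121)]
spoon side [393.4 181.2] 0.59 [ 0.463 -0.374  0.   ]
spoon top [432.7 253.2] 0.83 [ 0.477 -0.382  0.   ]
   tri [array([ 0.4732, -0.3904, -0.0189]), np.float64(0.0086)]
```

View pics/top0.png

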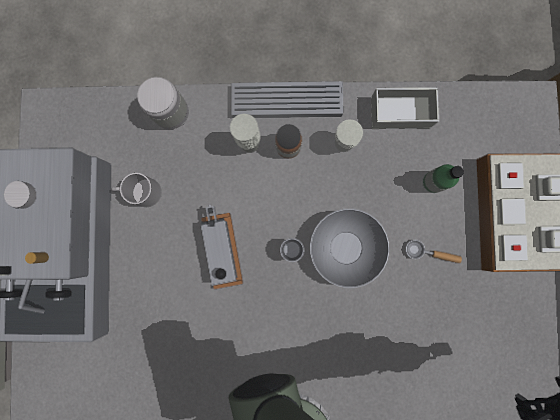

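View pics/side0.png

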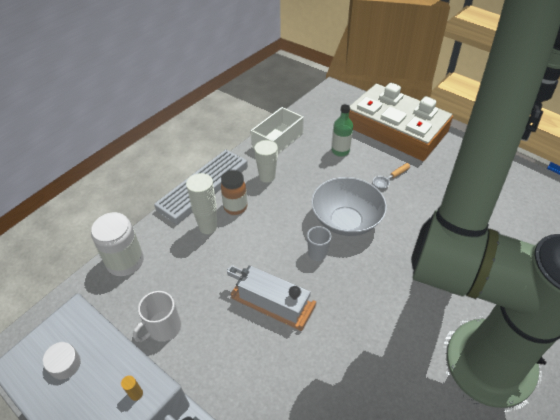

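Run:
```python
from h import *
F={c:grab_frame(c) for c in("side","top")}
for n in("box_mid","stand","lid_knob"):
  for c in F:
    r=silhouettes(c,n)
    if r:
        m=r[0]["mask"].astype(np.uint8); ys,xs=np.nonzero(m)
        print(n,c,round(r[0]["score"],2),np.round(r[0]["centre"],1),m.sum(),xs.min(),xs.max(),ys.min(),ys.max())
        if c=="top":
            b=cv2.boxPoints(cv2.minAreaRect(np.c_[xs,ys].astype(np.float32)))
            z={"box_mid":.068,"stand":.012,"lid_knob":.09}[n]
            print([np.round(atz(F[c],p,z)[:2],3).tolist() for p in b])
        elif n=="lid_knob": print(atz(F[c],r[0]["centre"],.09))
print(get_state()["eef_rot"])
```

```text
box_mid side 0.58 [266.8 291.6] 2583 226 310 265 322
box_mid top 0.75 [217.9 248.2] 1809 200 236 205 284
[[0.6, 0.234], [0.612, 0.166], [0.416, 0.128], [0.404, 0.195]]
stand side 0.9 [285.3 319.4] 731 231 316 287 330
stand top 0.36 [442.2 181. ] 745 424 462 165 191
[[0.689, -0.352], [0.726, -0.457], [0.667, -0.475], [0.631, -0.371]]
lid_knob side 0.62 [276.1 290.7] 1760 238 310 266 315
[0.46712197 0.18835755 0.09      ]
lid_knob top 0.7 [216.5 249.4] 1477 201 233 221 284
[[0.56, 0.22], [0.57, 0.159], [0.417, 0.132], [0.407, 0.193]]
[3.08826063e+00 5.76018714e-01 2.43334778e-05]
```

The top view shows the box yawed about 10°, with its knob at about (220,273), hinge end near (211,222) and bowl centre at (348,248). The side view shows the knob at about (295,292) and nothing in the way behind the lid. I'll pin the knob down by its dark blob.

```bash
python3 - <<'E'
from h import *
F={c:grab_frame(c) for c in("side","top")}; P={}
for c,(u,v) in dict(side=(295,292),top=(220,273)).items():
    g=F[c]["img"].max(2); w=g[v-14:v+15,u-14:u+15]; m=(w<55).astype(np.uint8)
    n,l,s,ce=cv2.connectedComponentsWithStats(m); i=1+np.argmax(s[1:,4]); P[c]=ce[i]+[u-14,v-14]
    print(c,s[i],P[c],atz(F[c],P[c],.09))
k,e=tri(F["side"],P["side"],F["top"],P["top"]); print("tri",k,e)
# stand's orange pixels in top
hsv=cv2.cvtColor(F["top"]["img"],cv2.COLOR_RGB2HSV); m=cv2.inRange(hsv,(5,110,60),(20,255,255)); m[:, :190]=0;m[:,260:]=0;m[:200]=0;m[300:]=0
ys,xs=np.nonzero(m); p=np.array([atz(F["top"],q,.016)[:2] for q in np.c_[xs,ys]])
r=cv2.minAreaRect(p.astype(np.float32)*1000); print("stand",r,len(xs))
m=silhouettes("top","lid_knob")[0]["mask"]; ys,xs=np.nonzero(m); p=np.array([atz(F["top"],q,.068)[:2] for q in np.c_[xs,ys]])
print("lid",cv2.minAreaRect(p.astype(np.float32)*1000), 'mean',p.mean(0))
m=silhouettes("top","bowl_rim")[0]["mask"]; ys,xs=np.nonzero(m); p=np.array([atz(F["top"],q,.07)[:2] for q in np.c_[xs,ys]])
print("bowl",cv2.minEnclosingCircle(p.astype(np.float32)*1000)); print(get_state()["clock"])
E
python3 -c "
import cv2
i=cv2.imread('pics/top0.png')[195:300,180:260];cv2.imwrite('pics/c.png',cv2.resize(i,None,fx=5,fy=5,interpolation=2))"
```

```text
Traceback (most recent call last):
ValueError: attempt to get argmax of an empty sequence
```

View pics/c.png

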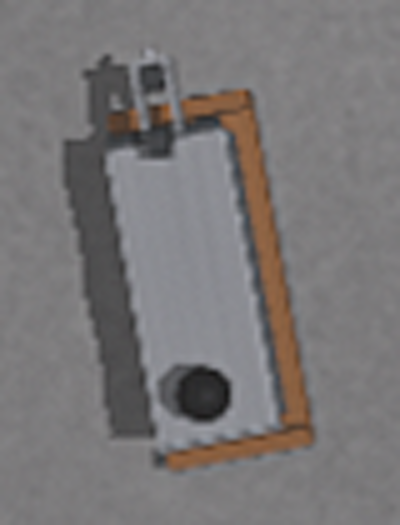

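The crop shows the knob at crop pixel (203,393), which is (220.6,273.6) in the full picture. The lid corners are near crop (107,150), (225,122), (280,430) and (155,445).

Run:
```python
from h import *
F={c:grab_frame(c) for c in("side","top")}; P={}
for c,(u,v) in dict(side=(295,292),top=(220,273)).items():
    g=F[c]["img"].max(2); w=g[v-12:v+13,u-12:u+13]; m=(w<max(75,w.min()+25)).astype(np.uint8)
    n,l,s,ce=cv2.connectedComponentsWithStats(m); i=1+np.argmax(s[1:,4]); P[c]=ce[i]+[u-12,v-12]
    print(c,s[i],P[c],atz(F[c],P[c],.09))
k,e=tri(F["side"],P["side"],F["top"],P["top"]); print("tri",k,e)
c=np.array([atz(F["top"],np.array(q)/5+[180,195]-.4,.068)[:2] for q in[(107,150),(225,122),(280,430),(155,445)]])
print("lid corners",np.round(c,4).tolist(),c.mean(0)); d=(c[0]+c[1]-c[2]-c[3])/2; print(np.linalg.norm(d),np.degrees(np.arctan2(d[1],d[0])))
s=np.array([atz(F["top"],np.array(q)/5+[180,195]-.4,.024)[:2] for q in[(250,92),(313,437)]]);d=s[0]-s[1];print("stand right edge",s,np.linalg.norm(d),np.degrees(np.arctan2(d[1],d[0])))
u=d/np.linalg.norm(d); print("stand mid",s.mean(0)+.038*np.array([-u[1],u[0]]))
m=silhouettes("top","bowl_rim")[0]["mask"]; ys,xs=np.nonzero(m); p=np.array([atz(F["top"],q,.07)[:2] for q in np.c_[xs,ys]])
print("bowl",cv2.minEnclosingCircle(p.astype(np.float32)*1000)); print(get_state()["clock"])
```

```text
side [  6   7  11  13 104] [294.15384615 292.16346154] [0.43352086 0.16702997 0.09      ]
top [ 7  7 11 11 95] [220.04210526 273.26315789] [0.43543441 0.16955204 0.09      ]
tri [0.43427716 0.16852879 0.09140024] 0.0029678668551101533
lid corners [[0.5562, 0.2214], [0.5698, 0.1617], [0.4156, 0.134], [0.4085, 0.1967]] [0.48752489 0.1784381 ]
0.1532289093909955 9.84319790169767
stand right edge [[0.58813369 0.1549225 ]
 [0.408251   0.1221675 ]] 0.1828405650782741 10.319973572146969
stand mid [0.49138483 0.17593026]
bowl ((495.3844299316406, -149.96575927734375), 100.90744018554688)
2.05
```

```bash
cat >> h.py <<'E'
YAW=np.radians(10.0)
BX=np.array([np.cos(YAW),np.sin(YAW),0]); BY=np.array([-np.sin(YAW),np.cos(YAW),0])
KN=np.array([.4345,.1685,.0905]); HG=np.r_[(KN+.13*BX)[:2],.0645]
def rot(phi,yaw=YAW): return (R.from_euler("z",yaw)*R.from_euler("y",phi)*R.from_euler("x",np.pi))
def arc(th,phi,off=.015):
    k=HG+R.from_rotvec(BY*th).apply(KN-HG); r=rot(phi); return k+off*r.apply([0,0,1]),r.as_rotvec()
E
python3 - <<'E'
from h import *
W=[arc(t,.25*t) for t in np.linspace(0,2.0,9)]
for p,r in W: 
    q=ik(p,r); print(np.round(p,3),None if q is None else np.round(q,2))
p,r=W[0]
movep(p+[0,0,.08],r); move_l(p,.1,until_force=8) and print("touch")
s=get_state(); print(s["position"],p,s["contact_force"])
grab(30); s=get_state(); print(s["finger_gap"],s["grasp_force"],s["contact_force"],s["clock"])
save(grab_frame("side"),"side1")
E
```

```text
[0.434 0.168 0.076] [ 0.21  0.35 -0.62  0.6  -0.   -3.1 ]
[0.444 0.17  0.107] [ 0.21  0.36 -0.49  0.78  0.   -3.11]
[0.461 0.173 0.135] [ 0.21  0.4  -0.35  0.94  0.   -3.11]
[0.484 0.177 0.157] [ 0.2   0.47 -0.2   1.09  0.01 -3.11]
[0.511 0.182 0.173] [ 0.2   0.55 -0.02  1.24  0.01 -3.11]
[0.542 0.187 0.182] [ 0.2   0.66  0.17  1.39  0.01 -3.12]
[0.574 0.193 0.182] [ 0.2   0.78  0.37  1.54  0.01 -3.12]
[0.604 0.198 0.174] [ 0.2   0.92  0.61  1.69  0.01 -3.12]
[0.632 0.203 0.159] [ 0.2   1.1   0.9   1.88  0.01 -3.12]
[0.43496279 0.16860665 0.07591635] [0.4345 0.1685 0.0755] [ 0.15682726 -0.39480935  0.37133486]
0.3044832578094234 29.316701889038086 [-0.44229665 -3.22862195  3.35997151] 7.35
```

View pics/side1.png

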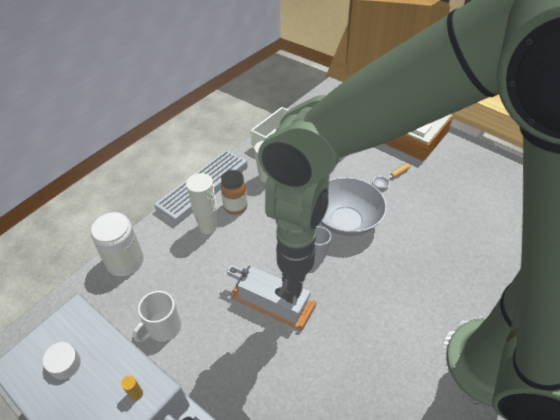

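The fingers hold the knob (gap 0.30, about 26–28 mm) near (288,292). Next I swing the lid along its arc.

Run:
```python
from h import *
for t in np.linspace(0,2.0,9)[1:]:
    p,r=arc(t,.25*t); move_l(p,.08,rot=r); s=get_state()
    print(round(t,2),np.round(s["contact_force"],1),round(s["finger_gap"],3),round(s["clock"],2))
save(grab_frame("side"),"side2")
```

```text
0.25 [ 1.3 -0.9 -3.2] 0.302 7.96
0.5 [ 1.5 -0.9 -3.3] 0.305 8.52
0.75 [ 1.3 -0.1 -3.3] 0.299 9.07
1.0 [-0.6 -0.9 -2.9] 0.306 9.63
1.25 [-0.2  0.  -1.5] 0.306 10.18
1.5 [-1.2 -0.3 -0.7] 0.303 10.73
1.75 [0.  0.5 1.5] 0.306 11.28
2.0 [2.9 0.5 3.1] 0.301 11.83
```

View pics/side2.png

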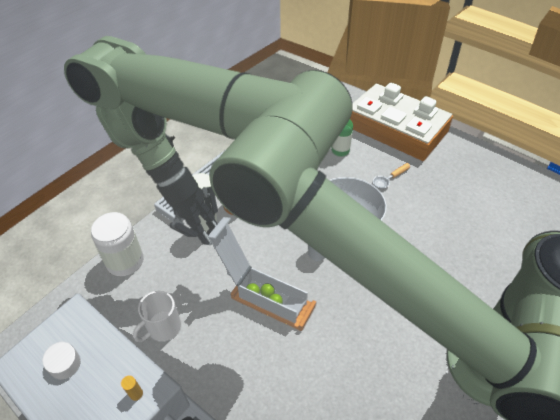

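The lid is at about 2.0 rad, past its catch, and three limes show in the box around (265,290). I release the knob, back off and look.

```bash
cat >> h.py <<'E'
FL=R.from_euler("z",np.pi)
def rotf(phi,yaw=YAW): return rot(phi,yaw)*FL
E
python3 - <<'E'
from h import *
let_go(); s=get_state(); r=R.from_rotvec(s["eef_rot"]); p=np.array(s["position"])
p2=p-.07*r.apply([0,0,1]); move_l(p2,.15); p2[2]=.32; move_l(p2,.2)
movep([.45,.0,.33],rotf(0).as_rotvec()); print(np.round(get_state()["q"],2))
F={c:grab_frame(c) for c in("side","top")}
save(F["top"],"top3")
for n in("lid_knob","lid_hinge","box_mid","box_lip","stand"):
    P={}
    for c in F:
        t=tip_of(c,n)
        if t: P[c]=t[0]["centre"]; print(n,c,np.round(P[c],1),round(t[0]["score"],2))
    if len(P)==2: print(" ",tri(F["side"],P["side"],F["top"],P["top"]))
print("expected knob at 2.1",HG+R.from_rotvec(BY*2.1).apply(KN-HG),get_state()["clock"])
i=F["top"]["img"][195:300,170:260,::-1];cv2.imwrite('pics/c3.png',cv2.resize(i,None,fx=5,fy=5,interpolation=2))
E
```

```text
Traceback (most recent call last):
cell.MotionError: the arm cannot follow that straight line within its joint ranges
```

Run:
```python
from h import *
s=get_state(); print(s["finger_gap"]); p=np.array(s["position"])
for dx,phi in((.02,.5),(.02,.35),(.01,.3),(0,.2),(-.01,0)):
    try: move_l(p+[dx,0,.07],.15,rot=rot(phi).as_rotvec()); print("ok",dx,phi); break
    except MotionError as e: print(e)
p=np.array(get_state()["position"]); p[2]=.32; move_l(p,.2,rot=rot(0).as_rotvec())
movep([.45,.0,.33],rotf(0).as_rotvec()); print(np.round(get_state()["q"],2))
F={c:grab_frame(c) for c in("side","top")}
for n in("lid_knob","lid_hinge","box_mid","box_lip","stand"):
    P={}
    for c in F:
        t=tip_of(c,n)
        if t: P[c]=t[0]["centre"]; print(n,c,np.round(P[c],1),round(t[0]["score"],2))
    if len(P)==2: print(" ",tri(F["side"],P["side"],F["top"],P["top"]))
print("expected knob at 2.1",HG+R.from_rotvec(BY*2.1).apply(KN-HG),get_state()["clock"])
i=F["top"]["img"][195:300,170:260,::-1];cv2.imwrite('pics/c3.png',cv2.resize(i,None,fx=5,fy=5,interpolation=2))
```

```text
0.9965599317031801
the arm cannot follow that straight line within its joint ranges
ok 0.02 0.35
[-0.16  0.09 -0.24  1.24  0.   -0.34]
lid_knob side [210.8 236.9] 0.82
lid_knob top [197.2 181.4] 0.96
  (array([0.64579111, 0.20715441, 0.16303517]), np.float64(0.01517348254597564))
lid_hinge side [243.2 276.7] 0.97
lid_hinge top [211.9 222.6] 0.94
  (array([0.56078865, 0.1938787 , 0.06624304]), np.float64(0.0007740304970210912))
box_mid side [271.5 292.7] 0.58
box_mid top [220.  251.7] 0.81
  (array([0.48846593, 0.17720317, 0.04679583]), np.float64(0.002552228144475251))
box_lip side [301.3 306.5] 0.61
box_lip top [223.  281.5] 0.62
  (array([0.4120989 , 0.1678879 , 0.05209018]), np.float64(0.00024178082222506717))
stand side [272.8 302.4] 0.58
stand top [219.7 249.3] 0.64
  (array([0.48958608, 0.18088927, 0.00871833]), np.float64(0.008556749258533544))
expected knob at 2.1 [0.64926041 0.20636805 0.16359122] 16.7083
```

View pics/c3.png

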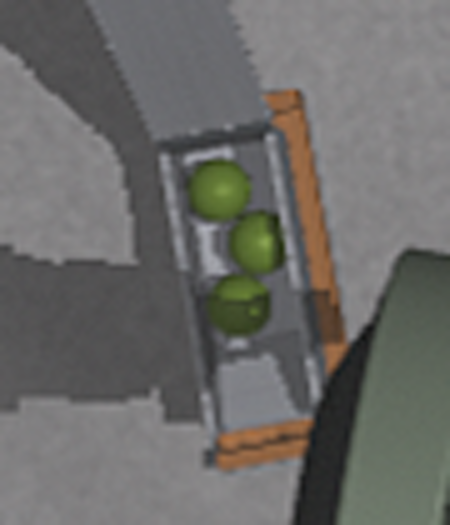

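The limes lie in the box at crop (220,190), (257,242) and (240,305). The measured knob (0.646,0.207,0.163) matches the fully-back prediction, so the lid is holding by itself. Next I pick up the box and carry it over.

```bash
cat >> h.py <<'E'
MID=np.array([.4885,.1778,.038]); D=.022; BOWL=np.array([.493,-.149]); YB=-.265
def boxpose(M,phi,yaw):  # phi>0: spout down
    r=rotf(-phi,yaw); return M+D*r.apply([0,0,1]),r.as_rotvec()
def lippose(phi,z,ahead=.015):
    b=R.from_euler("z",YB)*R.from_euler("y",-phi)
    L=np.r_[BOWL,z]+ahead*np.array([np.cos(YB),np.sin(YB),0])
    return boxpose(L-b.apply([-.075,0,-.002]),phi,YB)
E
python3 - <<'E'
from h import *
for a,z in((0,.19),(.4,.12),(.6,.095),(.85,.085)):
    p,r=lippose(a,z); q=ik(p,r); print(a,np.round(p,3),None if q is None else np.round(q,2))
p,r=boxpose(MID,0,YAW); movep(p+[0,0,.12],r); move_l(p,.12,until_force=10) and print("TOUCH")
print(np.round(get_state()["position"],4),np.round(p,4))
grab(90); s=get_state(); print(s["finger_gap"],s["grasp_force"],np.round(s["contact_force"],1))
move_l(p+[0,0,.03],.06); s=get_state(); print(np.round(s["contact_force"],1),s["finger_gap"],s["clock"])
save(grab_frame("side"),"side4")
E
```

```text
0 [ 0.58  -0.173  0.17 ] [-0.41  0.47 -0.13  0.97  0.   -0.15]
0.4 [ 0.582 -0.173  0.131] [-0.45  0.28 -0.65  0.25  0.07 -0.17]
0.6 [ 0.578 -0.172  0.121] [-0.47  0.25 -0.88 -0.15  0.12 -0.17]
0.85 [ 0.57  -0.17   0.128] [-0.51  0.3  -1.14 -0.71  0.18 -0.16]
[0.4892 0.1779 0.0167] [0.4885 0.1778 0.016 ]
0.6672946762584768 97.36968755722046 [-1.6  0.8  5.7]
[ 0.8  1.6 -6.1] 0.6655937341345124 19.9167
```

View pics/side4.png

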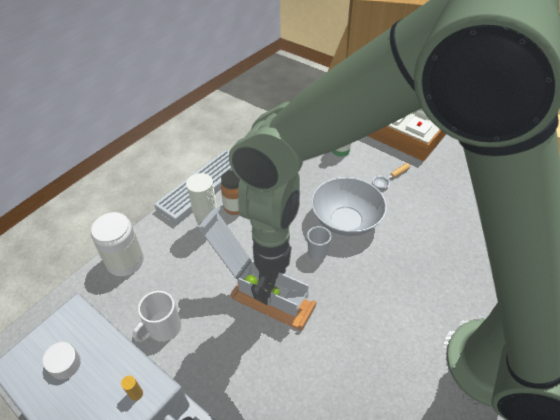

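The box is lifted clear of the stand with its lid still back (plate around (225,240)), and the 6–7 N load agrees with its weight. Next I tip it over the bowl.

Run:
```python
from h import *
p=np.array(get_state()["position"]); p[2]=.23; move_l(p,.12)
a=lippose(0,.24); move_l(a[0],.12,rot=a[1])
a=lippose(.4,.12); move_l(a[0],.07,rot=a[1])
save(grab_frame("top"),"top5")
a=lippose(.85,.085); move_l(a[0],.012,rot=a[1]); print(get_state()["clock"])
sleep(.6); s=get_state(); print(np.round(s["contact_force"],1),s["finger_gap"],s["clock"])
F={c:grab_frame(c) for c in("side","top")}
cv2.imwrite("pics/both6.png",np.hstack([F["side"]["img"][120:320,200:440],F["top"]["img"][160:360,260:500]])[:,:,::-1].repeat(1,0))
for c in F: print(c,[(np.round(t["centre"]),round(t["score"],2)) for t in spot_in(c,"lime1_center")])
```

```text
27.4917
[-1.3 -0.3 -6.6] 0.6640449150495527 28.0917
side [(array([338., 215.]), 0.48)]
top []
```

View pics/both6.png

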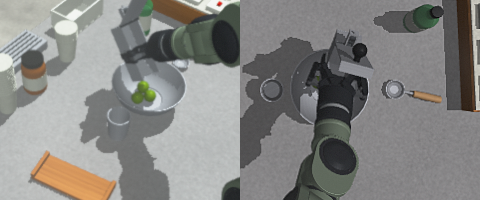

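The left half shows green limes in the bowl around crop (145,92). I raise the box, keep it tipped, and count them.

Run:
```python
from h import *
a=lippose(.85,.17); move_l(a[0],.1,rot=a[1])
a=lippose(.3,.24); move_l(a[0],.12,rot=a[1])
p,r=boxpose(np.r_[MID[:2],.26],0,YAW); move_l(p,.14,rot=r); sleep(.3)
s=get_state(); print(np.round(s["contact_force"],1),s["finger_gap"],s["clock"])
F={c:grab_frame(c) for c in("side","top")}
A=cv2.resize(F["side"]["img"][150:270,290:410],(360,360),interpolation=2);B=cv2.resize(F["top"]["img"][180:330,180:400],(528,360),interpolation=2)
cv2.imwrite("pics/both7.png",cv2.resize(np.hstack([A,B])[:,:,::-1],(790,320)))
for n in ("stand","bowl_rim"):
  for c in F: print(n,c,[(np.round(atz(F[c],t["centre"],.07 if n!="stand" else 0),3),round(t["score"],2)) for t in tip_of(c,n)])
```

```text
[ 0.   0.6 -5.9] 0.6686563669428912 33.525
stand side [(array([0.483, 0.181, 0.   ]), 0.73)]
stand top [(array([0.487, 0.18 , 0.   ]), 0.9), (array([0.786, 0.105, 0.   ]), 0.37)]
bowl_rim side [(array([ 0.484, -0.159,  0.07 ]), 0.81)]
bowl_rim top [(array([ 0.488, -0.142,  0.07 ]), 0.83)]
```

View pics/both7.png

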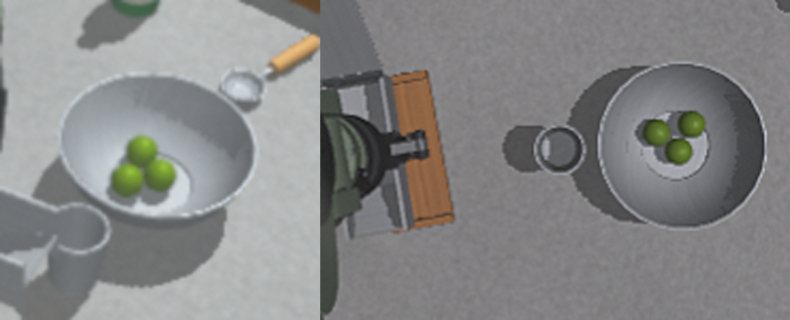

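All three limes lie in the bowl, at crop (142,150), (127,180) and (160,175). I set the box back down.

Run:
```python
from h import *
p,r=boxpose(MID,0,YAW); move_l(p+[0,0,.035],.12,rot=r); sleep(.3)
print(move_l(p-[0,0,.001],.025,until_force=5)); s=get_state(); print(np.round(s["position"],4),np.round(s["contact_force"],1))
let_go(); move_l(p+[0,0,.14],.12); movep([.35,-.25,.35],r); s=get_state(); print(s["clock"],s["contact_force"])
F={c:grab_frame(c) for c in("side","top")}
A=cv2.resize(F["side"]["img"][200:350,180:340],(384,360),interpolation=2);B=cv2.resize(F["top"]["img"][150:330,180:400],(440,360),interpolation=2)
cv2.imwrite("pics/both8.png",cv2.resize(np.hstack([A,B])[:,:,::-1],(798,350)))
P={c:tip_of(c,"lid_knob")[0]["centre"] for c in F}; print(tri(F["side"],P["side"],F["top"],P["top"]))
```

```text
True
[0.4882 0.1777 0.0171] [-0.7  0.1  4.9]
40.5583 [ 0.64668619 -0.35567107  0.08917   ]
(array([0.64146213, 0.20916761, 0.17149833]), np.float64(0.0069950310259312394))
```

View pics/both8.png

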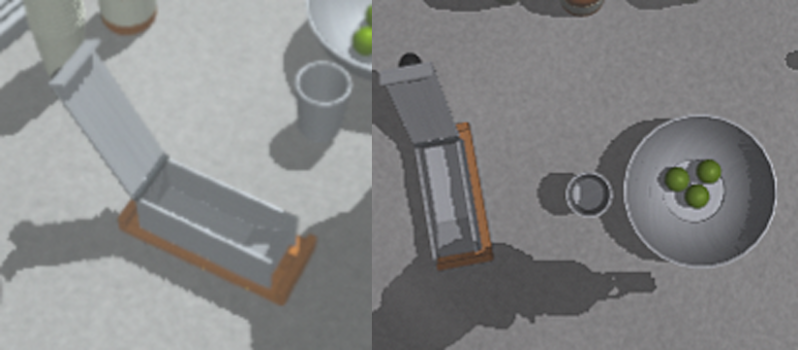

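The empty box stands upright between the stops with its lid fully back (left crop, (110,120) to (230,225)), and the limes are in the bowl.

```bash
python3 -c "
from cell import *
print(sign_off())"
```

```text
the job is handed in; nothing more can be done
None
```

The job is done and handed in at about 41 s: the lid snapped fully back and held by itself, all three limes are in the bowl, and the empty box is upright on its stand between the stops with the lid still back.

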